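Rap the stuck capacitor out of its tube

TASK

The last capacitor is stuck inside the clear shipping tube with the orange cap, which stands mouth down on the bench. Pick that tube up by its cap, rap its open end on the floor of the blue tray until the capacitor drops out, and leave the capacitor in the tray. Then stand the emptied tube, mouth down, on the round green mat and let go.

Things in the scene. Friction and masses are not known exactly. Their poses are not given: they have to be found in the camera images.
- tube: Clear plastic tube, 42 mm outside, bore 36 mm, 140 mm tall, 90 g, standing mouth down; origin at the centre of the mouth, z up. A solid orange cap, 42 mm across, forms its top (105 to 140 mm up): grip there from above (raps may push it up in the grip some mm). The capacitor shows inside. Two empty ones (grey, white caps) stand in row with it along y, 90 mm or more apart; close the fingers along x.
- capacitor: Black can, silver top, 30 mm across, 40 mm tall, 45 g; origin at its underside's centre. Starts upright in the tube, underside 26 mm above the mouth, top 6 mm pinched by 3 springy ribs holding about 3 times its weight. Smooth carrying leaves it stuck; each hard stop of the mouth (0.2-0.4 m/s) shifts it 1-6 mm; after 6 mm it drops and stands on the floor; then lift the tube straight off.
- tray: Blue steel tray, fixed to the bench, 150 x 150 mm outside, 16 mm high, walls 4 mm, hard flat floor 4 mm above the bench; origin at the centre of its underside, on the bench, sides along its x and y.
- mat: Flat round green mat, fixed to the bench, 120 mm in diameter, 3 mm thick; origin at the centre of its underside, on the bench.
There are look-alikes about, which are no part of the job. Several things look just like the mat: the one meant starts farthest from the robot's base.

How it is judged:
By the outcome, as a careful person would: the job done as asked, in the order asked, and still so for the second after the job is handed in, with the robot touching nothing.
It also fails if it takes over 51 s, if anything falls off the work surface, if the arm or the gripper's body presses on something with over 40 N, if the wrist force passes 120 N, or if a joint passes its speed limit or range.

ROBOT

A 7-joint arm with a two-finger parallel gripper is mounted at the origin on the work surface. World frame = base frame: x ahead of the robot, y to its left, z up, the work surface at z = 0. Lengths are in m, angles in rad, forces in N, time in s.
With the tool pointing down it reaches from about 0.4 to 0.875 m from the base axis. Payload 6.5 kg.
Tool frame: the origin (TCP) lies on the front face of the gripper's body, between the roots of the fingers; the fingertips stand 73 mm ahead of it and the grasp point (between the pads) lies 54 mm ahead of it (r.grasp_offset is the distance from the TCP to the grasp point, in m); z points along the fingers, y is the direction in which the jaws open and shut (so a half turn about z gives the same grasp; the last joint's range is limited). The gripper opens to 85 mm and grips with 20 to 120 N. Pads are 22 mm wide; open, the fingers measure 114 mm over their backs; the gripper's body (76 mm by 85 mm) begins 54 mm behind the grasp point. The pads swing forward as they close: fully open they stand 13 mm farther back than shut.
Start: joints at [1.087, 0.536, -0.004, 1.538, 0.003, 1.067, -0.071], TCP at [0.264, -0.594, 0.304] pointing down, gripper open.
Joint ranges: [-2.7, 2.7], [-0.37, 2.16], [-1.27, 1.26], [0.24, 2.4], [-1.31, 4.45], [0.19, 1.91], [-2.76, 2.76]. Speed limits (rad/s): [2.39, 2.39, 3.14, 3.14, 3.14, 3.14, 3.14].

INTERFACE

Orientations are given as a unit quaternion [x, y, z, w].
In Python, from rig import r gives the robot as it stands. Calls block until the motion is done:
- r.move_to(position, orientation): joint-space move of the TCP to a pose.
- r.move_straight(position, vel=0.15, attitude=None, guard=None): straight line of the TCP; attitude=None keeps the orientation; vel is the mean speed in m/s. With guard (N) it stops when the force on the tool has changed by that much, and returns True; else False.
- r.set_joints(angles): joint-space move.
- r.command_gripper(opening, f_grip=None): opening from 0.0 (shut) to 1.0 (fully open); f_grip is the grip in N (None keeps the last); returns when the fingers have stopped.
- r.dwell(seconds).
- r.inverse_kinematics(position, orientation): joint angles nearest the present ones, or None.
- r.grab_frame(name): name is "side" or "top"; returns a dict with "img" (480x640x3 uint8, blue, green, red), "fx", "fy", "cx", "cy" (pixels), "R" (3x3) and "t" (3): a world point X has camera coordinates R X + t. Camera axes: x right, y down, z forward; pixel columns grow to the right and rows downward; lengths in m; the calibration is good to about 2 mm. A picture is of the moment at which its call begins. There is no depth.
A pose or a line that the arm cannot do raises r.MotionError and nothing moves.
- r.finish_job(): hands the job in, once; it reports no verdict.
Readings, each from a call of its own:
- r.get_time_s(): time.
- r.get_joint_pos(): joint angles.
- r.get_joint_vel(): joint speeds.
- r.get_tau(): joint torques, N m.
- r.get_position(): TCP position.
- r.get_orientation(): TCP orientation.
- r.get_wrist_force(): force on the tool from outside, world axes, zero at the start.
- r.get_wrist_torque(): the same for the moment, N m.
- r.get_grip_width(): opening from 0.0 (shut) to 1.0 (fully open).
Only numpy, scipy, OpenCV 4.12 (cv2) and the standard library are available. Lean on these libraries where they do the work, as an engineer would, in place of code of your own. Each camera call takes 0.05 s, during which the arm holds its last target.

## Working session

There is one attempt and no reset: what is moved stays moved. The work goes in short steps, each a Python script; the robot and the scene stay as the last script left them, time stands still between calls to the robot, and variables do not carry over. Pictures are saved under pics/ and viewed, and the job is handed in when it is done.

```bash
ls; mkdir -p pics
python3 - <<'E'
from rig import r
import cv2
for n in("side","top"):
    f=r.grab_frame(n); cv2.imwrite(f"pics/{n}0.png",f["img"]); print(n,f["fx"],f["cx"],f["cy"],(-f["R"].T@f["t"]).round(3),f["R"].round(3).tolist())
print(r.get_time_s(),r.get_orientation(),r.grasp_offset)
E
```

```text
pics
side 489.7180108649776 315.45430189293575 235.20171748983745 [0.002 0.96  0.662] [[-0.893, -0.45, -0.0], [-0.234, 0.464, -0.854], [0.384, -0.763, -0.52]]
top 449.31299071718104 320.86477227799304 240.71482451362377 [0.261 0.052 1.03 ] [[0.015, -1.0, 0.003], [-0.98, -0.015, -0.197], [0.197, 0.0, -0.98]]
0.1 [ 9.78260395e-01  2.07378775e-01 -2.10956077e-04 -7.73471225e-04] 0.0539
```

View pics/side0.png

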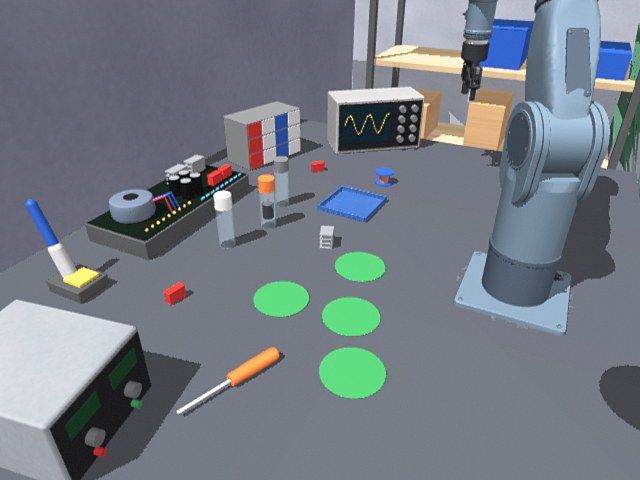

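View pics/top0.png

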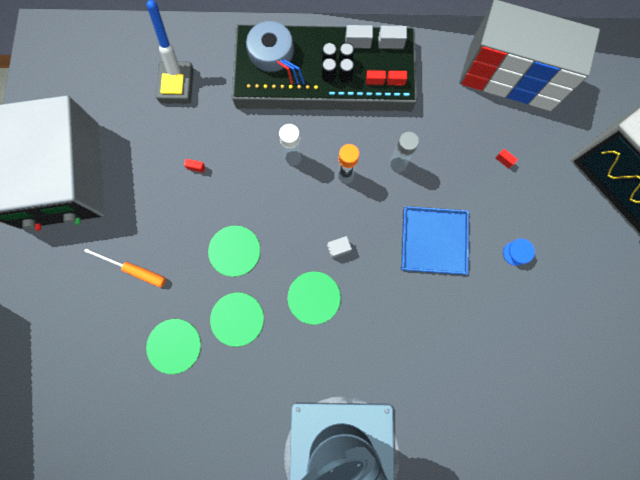

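The side view shows the orange-capped tube near (266,200) with its black capacitor, the tray at (353,203), and four green mats. The top view shows the orange cap at (348,155), the grey and white caps at (408,143) and (289,135), the tray at (436,241), and mats at (234,251), (237,319), (314,298) and (173,346).

```bash
cat > h.py <<'E'
import cv2, numpy as np
def ray(f,u,v,z):
    d=f["R"].T@np.array([(u-f["cx"])/f["fx"],(v-f["cy"])/f["fy"],1.]); c=-f["R"].T@f["t"]
    return c+d*(z-c[2])/d[2]
def proj(f,X):
    p=f["R"]@np.asarray(X)+f["t"]; return np.array([f["fx"]*p[0]/p[2]+f["cx"],f["fy"]*p[1]/p[2]+f["cy"]])
def mask(f,lo,hi,amin):
    m=cv2.inRange(cv2.cvtColor(f["img"],cv2.COLOR_BGR2HSV),lo,hi)
    return [c for c in cv2.findContours(m,cv2.RETR_EXTERNAL,cv2.CHAIN_APPROX_NONE)[0] if cv2.contourArea(c)>amin]
def cen(c):
    M=cv2.moments(c); return M["m10"]/M["m00"],M["m01"]/M["m00"]
def gz(f,c,z): # contour on plane z: centroid, minAreaRect, circle
    P=np.array([ray(f,*p,z)[:2] for p in c[:,0,:].astype(float)],np.float32)
    return cv2.minAreaRect(P)
E
python3 - <<'E'
from rig import r
from h import *
F={n:r.grab_frame(n) for n in("side","top")}
for n,f in F.items():
    print(n)
    for c in mask(f,(50,120,80),(75,255,255),600):
        print("green",np.round(cen(c),1),[np.round(x,4).tolist() for x in gz(f,c,.003)])
    for c in mask(f,(100,120,60),(125,255,255),900):
        print("blue",np.round(cen(c),1),[np.round(x,4).tolist() for x in gz(f,c,.016)])
    for c in mask(f,(8,180,150),(20,255,255),80):
        print("orange",np.round(cen(c),1),cv2.boundingRect(c),ray(f,*cen(c),.14).round(4),[np.round(x,4).tolist() for x in gz(f,c,.14)])
    im=f["img"]
# confirm crops
f=F["top"]; a=cv2.resize(f["img"][110:230,260:460],None,fx=3.8,fy=3.8,interpolation=cv2.INTER_CUBIC)
cv2.imwrite("pics/crop_tube_top.png",a[:450])
f=F["side"]; b=cv2.resize(f["img"][140:260,200:400],None,fx=4,fy=4,interpolation=cv2.INTER_CUBIC);cv2.imwrite("pics/crop_tube_side.png",b)
f=F["top"]; cv2.imwrite("pics/crop_mats.png",cv2.resize(f["img"][215:385,130:350],None,fx=3.5,fy=3.5))
E
```

```text
side
green [352.  372.5] [[0.2229, 0.378], [0.1179, 0.1186], 6.0408]
green [350.8 316.3] [[0.2844, 0.2393], [0.1179, 0.1175], 26.7176]
green [280.9 298.7] [[0.4405, 0.2547], [0.1162, 0.1192], 27.4726]
green [359.6 266.4] [[0.3351, 0.0686], [0.1157, 0.1191], 24.7745]
blue [352.2 203.4] [[0.468, -0.1971], [0.172, 0.1599], 86.9166]
blue [613.4  59.9] [[-0.2357, -2.7612], [1.2402, 0.1892], 89.2085]
blue [508.   43.9] [[0.4624, -3.1735], [0.3376, 2.0859], 5.9447]
orange [254.1 370.6] (231, 354, 48, 32) [0.3007 0.56   0.14  ] [[0.2997, 0.5565], [0.0828, 0.0083], 67.8683]
orange [266.2 186.2] (258, 179, 16, 14) [0.601 0.04  0.14 ] [[0.6026, 0.0368], [0.0378, 0.0719], 35.1055]
top
green [173.1 346. ] [[0.2241, 0.3782], [0.1188, 0.1173], 47.8831]
green [236.6 319.1] [[0.2855, 0.2402], [0.1176, 0.1195], 46.0419]
green [313.7 297.5] [[0.3362, 0.0666], [0.1153, 0.1184], 0.8725]
green [234.  250.6] [[0.4408, 0.2541], [0.1182, 0.1162], 2.4045]
blue [435.3 240.2] [[0.4715, -0.2102], [0.1524, 0.152], 86.8197]
blue [532.4  82. ] [[0.8754, -0.4637], [0.0575, 0.1497], 47.7133]
orange [145.8 275. ] (122, 263, 43, 24) [0.3652 0.3997 0.14  ] [[0.3669, 0.4052], [0.0887, 0.02], 68.5259]
```

View pics/crop_tube_side.png

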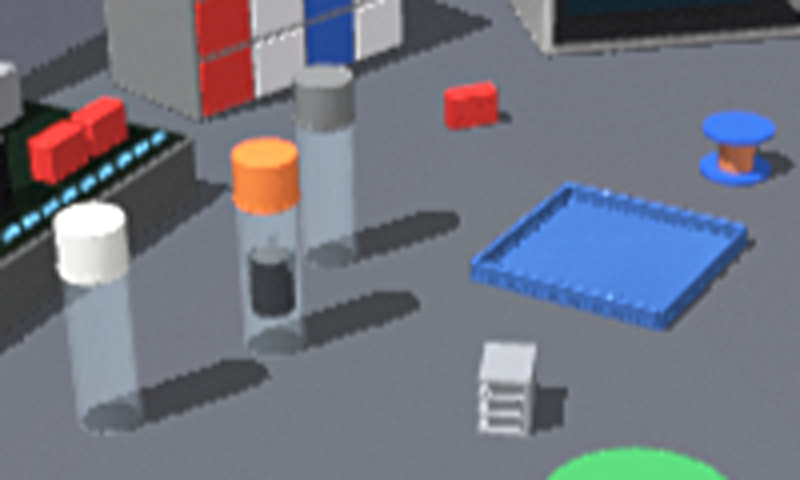

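View pics/crop_mats.png

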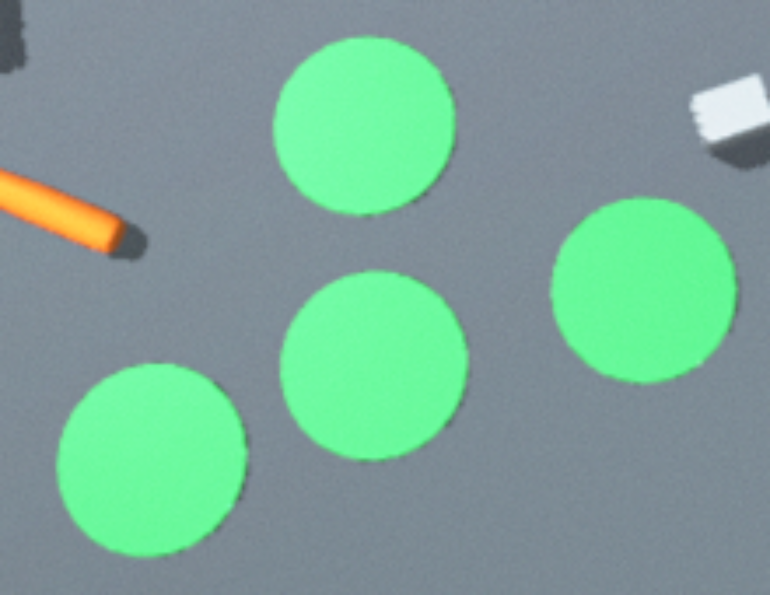

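View pics/crop_tube_top.png

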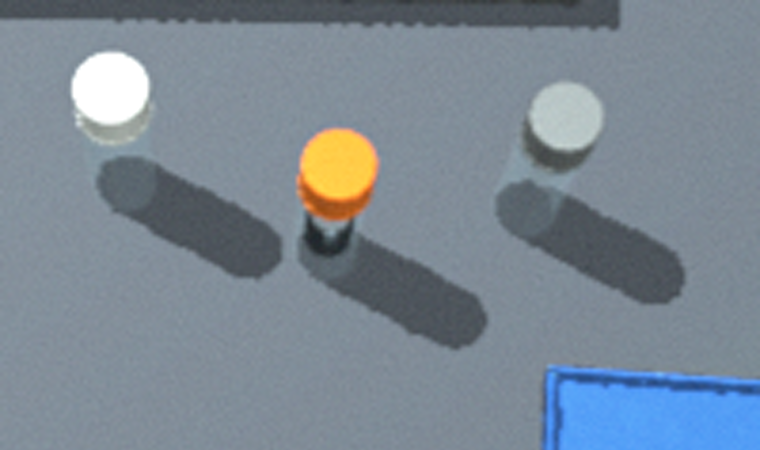

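The four mats, with radius from the base:

| Mat (top px) | Distance from base (m) |
|---|---|
| (314,298) | 0.343 |
| (237,319) | 0.373 |
| (173,346) | 0.440 |
| (234,251) | **0.509** |

The mat meant is (234,251), at world (0.441, 0.254). It is the farthest by 7 cm, and the two views agree within 1 mm. The crop shows it as a plain full disc. The orange-capped tube is the only one holding a black can. Next I'll find the cap position from both views.

Run:
```python
from rig import r
from h import *
F={n:r.grab_frame(n) for n in("side","top")}
P=[]
for n,f in F.items():
    for c in mask(f,(3,150,90),(25,255,255),60):
        u=cen(c); print(n,np.round(u,1),cv2.boundingRect(c),ray(f,*u,.1225).round(4))
        if cv2.contourArea(c)<900 and u[1]<230: P.append((f,u))
A=[];b=[]
for f,u in P:
    c=-f["R"].T@f["t"]; d=ray(f,*u,0)-c; d/=np.linalg.norm(d); M=np.eye(3)-np.outer(d,d);A.append(M);b.append(M@c)
if len(P)==2: print("tri",np.linalg.solve(sum(A),sum(b)))
f=F["top"];print("mouth circle",ray(f,346.3,174,0), "white/grey base",ray(f,260+127/3.8,110+185/3.8,0),ray(f,260+525/3.8,110+210/3.8,0))
# tray floor/rim corners by side view
c=max(mask(F["top"],(100,120,60),(125,255,255),900),key=cv2.contourArea)
q0=r.get_joint_pos();print(q0)
s=.70710678
for q in([s,s,0,0],[s,-s,0,0]):
  for p in([.6,.04,.3],[.6,.04,.172],[.4715,-.2102,.25],[.4715,-.2102,.18],[.441,.2545,.25],[.441,.2545,.18]):
    j=r.inverse_kinematics(p,q); print(q[1]>0,p,None if j is None else np.round(j,2))
```

```text
side [253.1 365.7] (227, 347, 52, 39) [0.3173 0.5391 0.1225]
side [265.9 183.5] (258, 175, 17, 18) [ 0.6302 -0.0037  0.1225]
top [143.5 274.2] (122, 262, 44, 25) [0.3686 0.4113 0.1225]
top [348.4 155.7] (339, 144, 20, 24) [ 0.6301 -0.0032  0.1225]
tri [ 0.62990074 -0.00323623  0.12279543]
mouth circle [ 0.63296921 -0.00593491  0.        ] white/grey base [0.67000531 0.12251046 0.        ] [ 0.65718561 -0.13136845  0.        ]
[ 1.08679749  0.53665309 -0.00443624  1.53826702  0.00258823  1.06732451
 -0.07118841]
True [0.6, 0.04, 0.3] [ 0.27  0.52 -0.57  1.65  0.31  1.06 -0.4 ]
True [0.6, 0.04, 0.172] [ 0.22  0.68 -0.51  1.74  0.42  0.83 -0.48]
True [0.4715, -0.2102, 0.25] [ 0.65  0.41 -0.4   1.92  0.21  0.85  0.15]
True [0.4715, -0.2102, 0.18] [ 0.62  0.52 -0.36  1.97  0.28  0.7   0.09]
True [0.441, 0.2545, 0.25] [ 0.22  0.64 -1.12  1.91  0.68  1.03 -1.2 ]
True [0.441, 0.2545, 0.18] [ 0.17  0.75 -1.05  1.96  0.82  0.94 -1.3 ]
False [0.6, 0.04, 0.3] [ 0.57  0.7  -1.07  1.63  0.65  1.21  2.49]
False [0.6, 0.04, 0.172] [ 0.57  0.92 -1.08  1.72  0.91  1.09  2.32]
False [0.4715, -0.2102, 0.25] [ 0.11  0.39  0.27  1.95 -0.14  0.82 -2.68]
False [0.4715, -0.2102, 0.18] [ 0.09  0.51  0.3   2.   -0.23  0.67 -2.6 ]
False [0.441, 0.2545, 0.25] [ 0.19  0.61 -1.07  1.91  0.64  1.01  1.97]
False [0.441, 0.2545, 0.18] [ 0.18  0.77 -1.08  1.96  0.84  0.96  1.82]
```

The two views triangulate the cap centre to (0.630, -0.003, 0.1228), against an expected height of 0.1225. Now the grasp.

Run:
```python
from rig import r
from h import *
s=.70710678;q=[s,s,0,0]
r.move_to([.630,-.0035,.25],q); print(r.get_time_s())
r.move_straight([.630,-.0035,.172],vel=.12,guard=8); print(r.get_time_s(),r.get_position().round(4))
r.command_gripper(0.2,f_grip=60); print(r.get_grip_width(),r.get_wrist_force().round(2),r.get_time_s())
f=r.grab_frame("side");cv2.imwrite("pics/g1.png",cv2.resize(f["img"][60:260,160:420],None,fx=3,fy=3))
```

```text
2.775
3.575 [ 0.6305 -0.0034  0.1727]
0.48577549313249513 [-0.47 -0.23  4.74] 4.0583
```

View pics/g1.png

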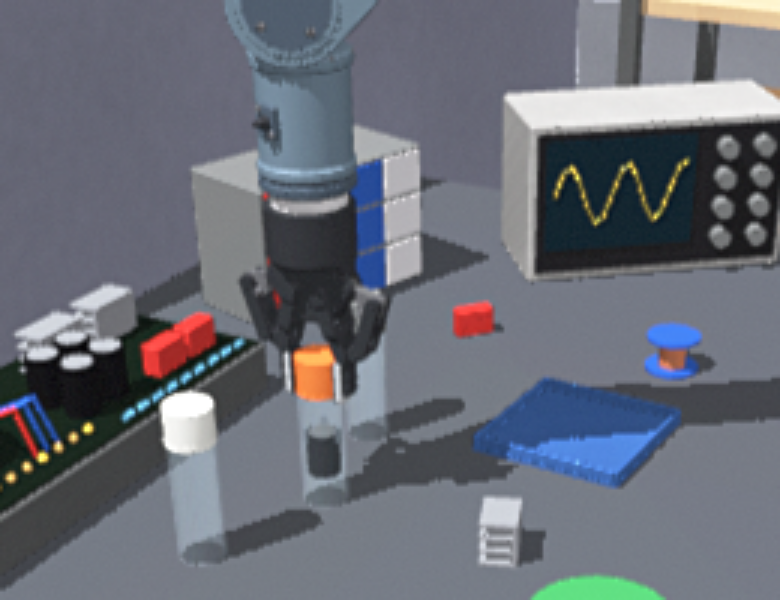

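The jaws are closed at 41 mm on the orange cap and the capacitor is still in the tube. Next: lift, carry to the tray and make one measured rap.

```bash
cat >> h.py <<'E'
T=[.4715,-.2102]
def crop(r,name,n="side",X=None,w=130,h=100,k=3):
    f=r.grab_frame(n);u,v=proj(f,X).astype(int);y0,x0=max(0,v-h),max(0,u-w)
    cv2.imwrite(f"pics/{name}.png",cv2.resize(f["img"][y0:v+h,x0:u+w],None,fx=k,fy=k))
E
python3 - <<'E'
from rig import r
from h import *
r.move_straight([.630,-.0035,.27],vel=.15)
r.move_straight([*T,.27],vel=.2); print(r.get_time_s(),r.get_wrist_force().round(2))
r.move_straight([*T,.2067],vel=.15)
crop(r,"t0",X=[*T,.1],w=90,h=80,k=4)
g=r.move_straight([*T,.1567],vel=.2,guard=15)
print(g,r.get_position().round(4),r.get_wrist_force().round(2),r.get_time_s(),r.get_grip_width())
crop(r,"t1",X=[*T,.1],w=90,h=80,k=4)
E
```

```text
6.3583 [ 0.13  0.24 -0.84]
True [ 0.4745 -0.211   0.1711] [ 0.19  0.17 -0.71] 7.2417 0.47856022503823636
```

View pics/t0.png

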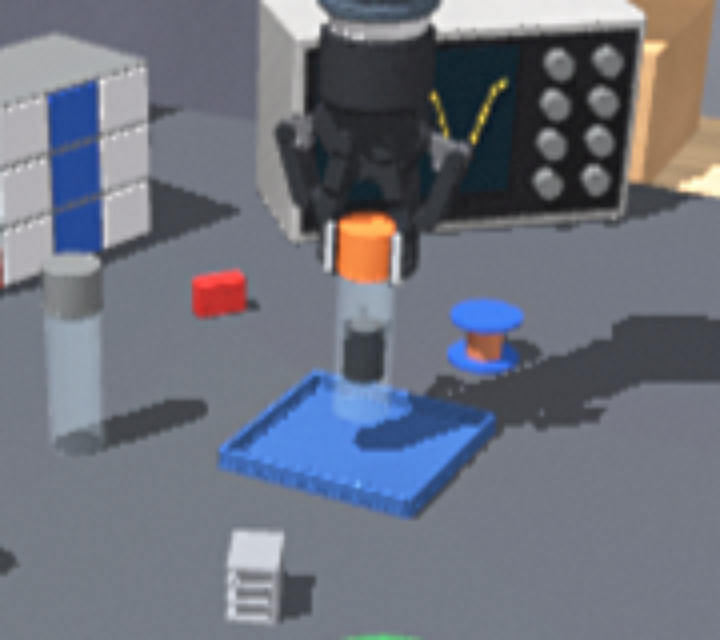

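View pics/t1.png

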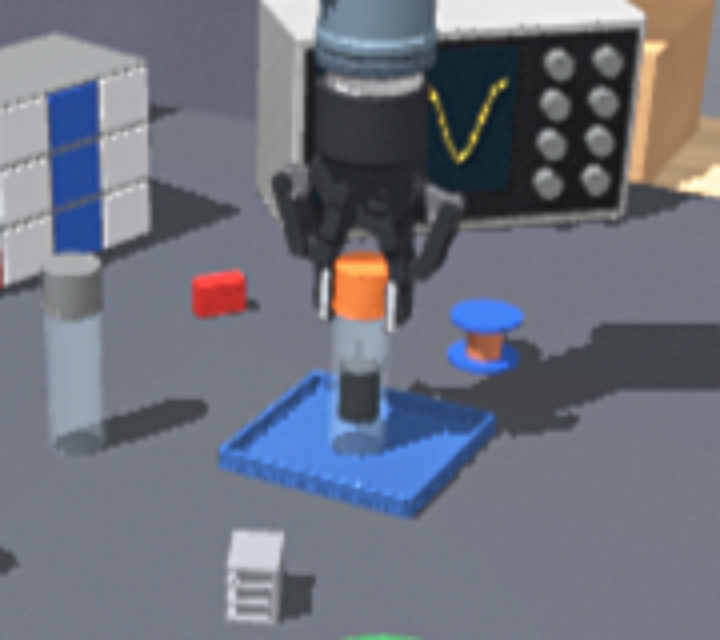

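At t0 the mouth is about 30 mm above the tray floor. After the rap (t1) the mouth is on the floor near crop (358,445), and the gap below the can has shrunk from about 37 to 30 px, so it shifted a few mm. Rapping again.

Run:
```python
from rig import r
from h import *
print(r.get_position().round(4),r.get_wrist_force().round(2))
r.move_straight([*T,.2030],vel=.15)
g=r.move_straight([*T,.1530],vel=.2,guard=15)
print(g,r.get_position().round(4),r.get_wrist_force().round(2),r.get_time_s(),r.get_grip_width())
r.dwell(.1);print(r.get_position().round(4),r.get_wrist_force().round(2))
crop(r,"t2",X=[*T,.06],w=60,h=60,k=5)
```

```text
[ 0.4743 -0.2109  0.172 ] [-1.39  0.25 -0.74]
True [ 0.4731 -0.2107  0.1656] [-0.37 -0.16 -0.42] 7.9083 0.4762260776031348
[ 0.4732 -0.2108  0.1674] [-0.37 -0.38 -0.58]
```

View pics/t2.png

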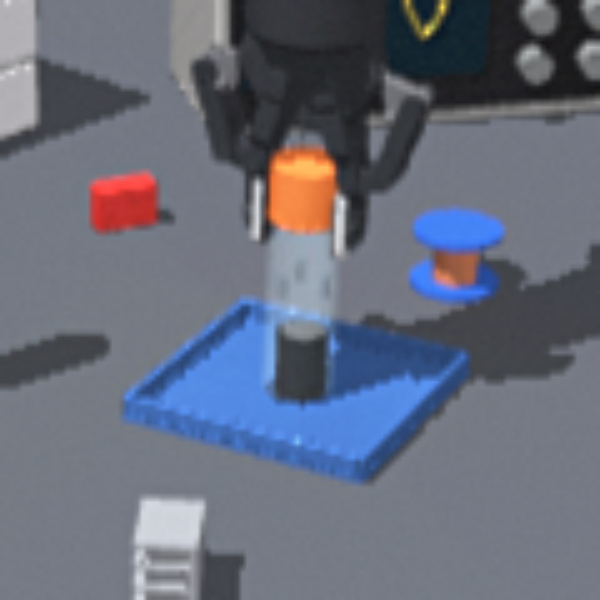

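The capacitor has dropped: it stands on the tray floor inside the tube (crop 300,365), and the ribs above are empty. Now I'll lift the tube straight off.

Run:
```python
from rig import r
from h import *
p=r.get_position()
r.move_straight([p[0],p[1],.255],vel=.1)
print(r.get_time_s(),r.get_wrist_force().round(2))
crop(r,"t3",X=[*T,.08],w=70,h=70,k=4)
crop(r,"t3t",n="top",X=[*T,.08],w=70,h=70,k=4)
```

```text
9.075 [-0.91  0.14 -1.04]
```

View pics/t3.png

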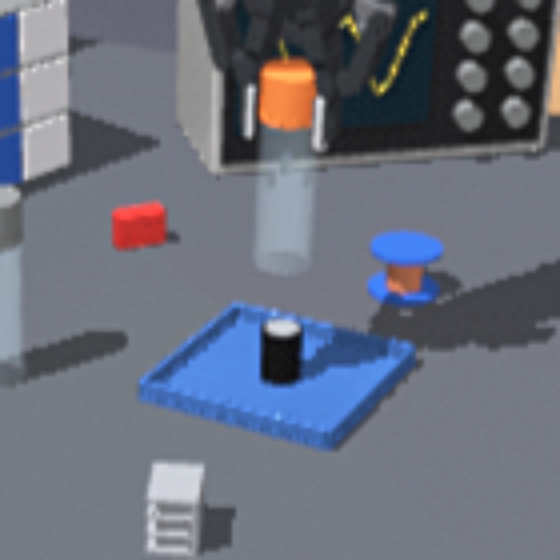

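The capacitor stands upright in the tray at crop (281,350), and the empty tube is clear above it. On to the mat.

Run:
```python
from rig import r
from h import *
M=[.4407,.2543]
r.move_straight([*M,.26],vel=.2)
r.move_straight([*M,.180],vel=.12); r.dwell(.3)
print(r.get_position().round(4),r.get_orientation().round(3),r.get_wrist_force().round(2),r.get_time_s())
crop(r,"m1",X=[*M,.06],w=90,h=90,k=3)
g=r.move_straight([*M,.152],vel=.03,guard=3)
print(g,r.get_position().round(4),r.get_wrist_force().round(2),r.get_time_s())
crop(r,"m2",X=[*M,.06],w=90,h=90,k=3)
```

```text
[0.441  0.2544 0.1805] [0.707 0.707 0.003 0.007] [ 0.3  -0.14 -0.61] 12.775
True [0.4407 0.2545 0.1634] [-0.56 -1.13  5.94] 13.4333
```

View pics/m1.png

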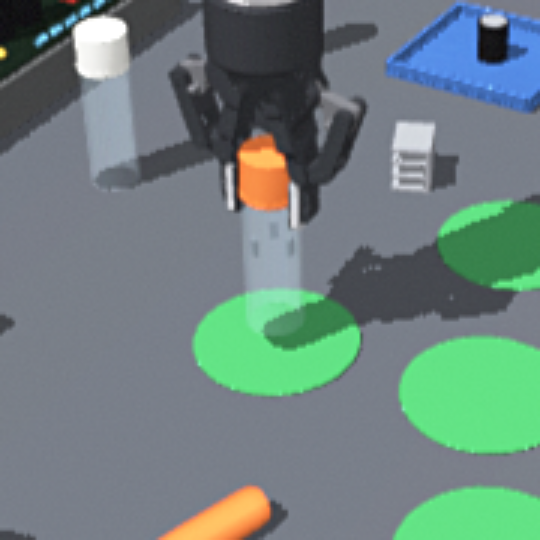

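View pics/m2.png

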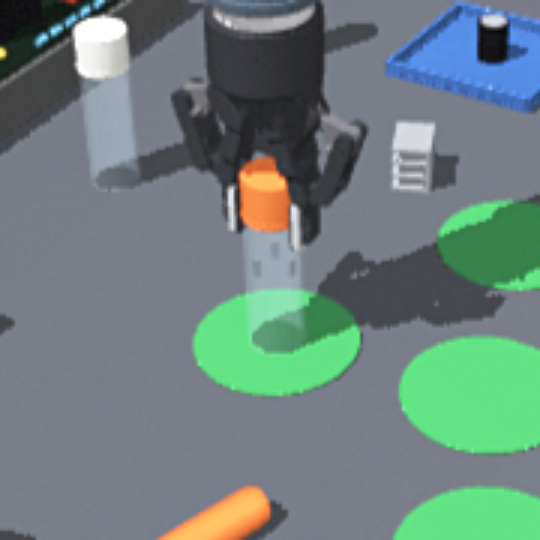

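In m2 the mouth sits near the mat centre (crop 278,340). Contact came at TCP z 0.1634 m, where I expected 0.162–0.165 m. Releasing.

Run:
```python
from rig import r
from h import *
M=[.4407,.2543]
r.command_gripper(0.62); r.dwell(.2); r.command_gripper(1.0)
p=r.get_position(); r.move_straight([p[0],p[1],.29],vel=.1); r.dwell(.5)
print(r.get_time_s(),r.get_wrist_force().round(2))
F={n:r.grab_frame(n) for n in("side","top")}
cv2.imwrite("pics/e_side.png",F["side"]["img"]);cv2.imwrite("pics/e_top.png",F["top"]["img"])
for n,f in F.items():
    for c in mask(f,(3,150,90),(25,255,255),60): print(n,np.round(cen(c),1),ray(f,*cen(c),.1255).round(4))
```

```text
16.3 [ 0.8  -0.76  0.12]
side [253.1 365.7] [0.3156 0.5414 0.1255]
side [278.6 248.8] [0.4423 0.2518 0.1255]
top [143.5 274.2] [0.3683 0.4101 0.1255]
```

View pics/e_side.png

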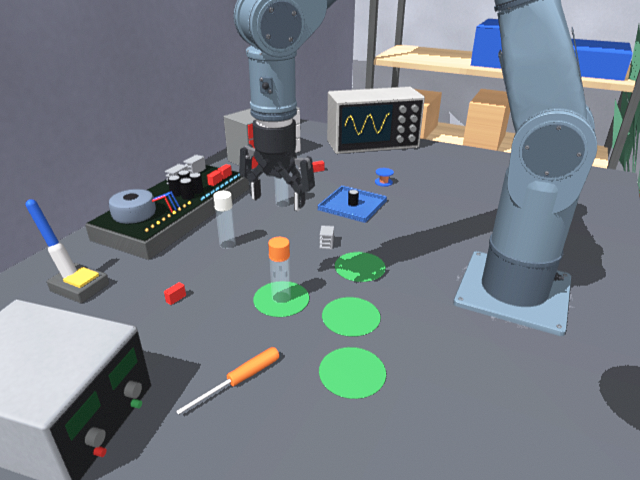

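View pics/e_top.png

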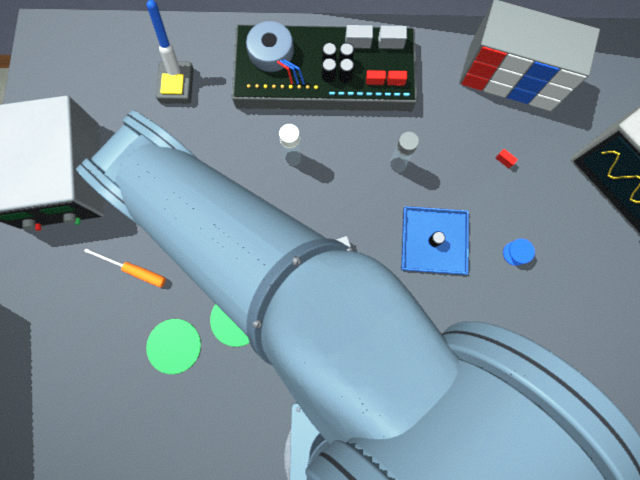

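The tube stands on the farthest mat (side 280,272). Its cap centroid falls at (0.442, 0.252), within about 3 mm of the mat centre. The capacitor stands in the tray (side 353,198; top 437,239), and the gripper is clear of everything.

```bash
python3 -c "
from rig import r
r.finish_job();print(r.get_time_s())"
```

```text
the job is handed in; nothing more can be done
the job is handed in; nothing more can be done
```

The job is done and handed in at about 16 s of robot time, well under the 51 s limit. The capacitor is in the blue tray and the emptied tube stands mouth down on the farthest green mat.

- **What I did:** I gripped the orange-capped tube by its cap and rapped it twice on the tray floor. The capacitor dropped on the second rap. I lifted the tube straight off, set it on the mat 0.51 m from the base, let go and backed away.
- **Last checks:** In the side view the capacitor stands upright in the tray and the tube stands on the mat, its cap within about 3 mm of the mat centre. The gripper was clear of both. The top view also showed the capacitor in the tray, but the arm hid the tube on the mat, so that placement rests on the side view alone.
- **Contact height:** The tube met the mat at the height I expected after the raps had pushed it up in the grip, roughly 10 mm.
- **Not checked:** I only read the wrist force before and after moves, so I have no peak force for the raps; they were set to stop at a 15 N change.

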